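# Find the balance point of a counterweighted beam

### The arm

A 6-joint arm with a two-finger parallel gripper is mounted at the origin on a cart in front of the work surface, level with it; the furniture and walls round the work are solid. World frame = base frame: x ahead of the robot, y to its left, z up, the work surface at z = 0. Lengths are in mm, angles in rad, forces in N, time in s.
With the tool pointing down it reaches from about 350 to 875 mm from the base axis. Payload 4.2 kg.
Tool frame: the origin (TCP) lies midway between the tips of the shut fingers; the grasp point (between the pads) lies 19 mm behind it; z points along the fingers, y is the line along which they close (so a half turn about z gives the same grasp; the last joint's range is limited). The gripper opens to 85 mm and grips with 20 to 120 N. Pads are 22 mm wide; open, the fingers measure 114 mm over their backs; the gripper's body (76 mm by 85 mm) begins 54 mm behind the grasp point. The pads swing forward as they close: fully open they stand 13 mm farther back than shut.
Start: joints at [1.553, 0.385, 0.008, 0, -1.194, -0.259], TCP at [170.767, 601.197, 231.312] pointing down, gripper open.
Joint ranges: [-3.14, 3.14], [-1.21, 2.06], [-1.07, 1.41], [-3.16, 2.05], [-2.99, -0.16], [-3.1, 3.1]. Speed limits (rad/s): [2.79, 2.79, 3.14, 3.14, 3.14, 3.14].

### API

Orientations are given as a rotation vector (axis times angle).
In Python, from workcell import bot gives the robot as it stands.
- The arm moves only by the shell command python3 -m creep 'ROWS' [OPENING] [FORCE]. ROWS is JSON, a list of rows, each a list of 6 numbers: the shift along the tool's x, y, z normalised to -1 to 1, where 1 is 40 cm, then the turn, a rotation vector about the tool's x, y, z normalised to -1 to 1, where 1 is 60 degrees. In form: [[x, y, z, rx, ry, rz], ...]. A call has 1 to 8 rows; each row is the pose to reach, as a shift and turn from the pose commanded when the call began, along the tool's axes at that moment; what a row does not reach only later rows make up. A row lasts 1/10 s, in which the tool goes at most 50 mm and 8.59 degrees, less where a joint would pass 70% of its speed; a pose out of reach is approached as far as the arm can. A call with a number of a shift or a turn outside -1 to 1 is refused whole. A call with a gripper value outside its range is refused whole. OPENING is the closure in counts, from 0 (fully open) to 255 (shut), set as the call begins (- or left out, the last holds). The fingers move at their own pace and stop on an object; FORCE is the grip in N (left out, the last holds). Time passes only in rows, so rows that repeat a pose let the fingers close. It gives the time, the measured TCP pose, the force, the opening and the grip force at its end, in the units of the state.
- bot.state(): the state, without advancing time (a new reading comes with each control period).
- bot.snapshot(name): name is "scene" or "top" or "wrist"; returns the picture (420x560x3 uint8, red, green, blue); there is no depth.
- bot.get_calibration(name): a dict with "camera_matrix" (3x3 intrinsics, pixels), "k1" (the pictures are not rectified: a ray, as slopes to the right and down, at radius r is drawn at 1 + k1 r^2 times it, then the intrinsics apply), "cam_to_world" (4x4, takes a point from camera to world coordinates); the wrist camera has in their place "T_tool_cam" (4x4, takes a point from camera to tool coordinates, whose origin is the TCP and whose axes are the flange's). Camera axes: x right, y down, z forward; pixel columns grow to the right and rows downward; lengths in mm; the calibration is good to about 2 mm. A picture is of the moment at which its call begins: read the wrist's pose just before it. get_calibration takes no time and is no camera call.
- bot.hand_in(): hands the job in; it is judged then, once.
The state is a dict: "t": time; "qpos": joint angles; "dq": joint speeds; "joint_efforts": joint torques, N m; "tool_pos": TCP position; "tool_rot": TCP orientation; "contact_force": force on the tool from outside, world axes, zero at the start; "moment": the same for the moment, N m; "opening": finger opening in mm; "gripper_force": force on a finger pad.
Only numpy, scipy, OpenCV 4.12 (cv2) and the standard library are available. Lean on these libraries where they do the work, as an engineer would, in place of code of your own. Each camera call takes 0.05 s, during which the arm holds its last target. There are 200 camera calls.

### The job

Find where the aluminium beam with the brass weight clamped on it balances: lay it, weight on top, across the steel ridge of the green fulcrum block, roughly square to the ridge, so that it stays level on the ridge alone with both ends off the bench, and let go of it. Leave the yellow tin at the back where it is.

Things in the scene. Friction and masses are not known exactly. Their poses are not given: they have to be found in the camera images.
- bar_mid (a point): centre (half-way along, half-way up) of the loose bare aluminium bar of the beam, 200 mm long (its x axis) x 24 wide (y) x 20 high (z up). It lies flat on the bench at the start. The bar weighs 0.25 kg, evenly spread. A brass weight is clamped on its +x half
- weight (a joint): how far (m) the brass weight's centre lies from the bar's middle, toward the bar's +x; 0.045 to 0.078, differs from run to run. The weight is clamped fast, not to be shifted. It weighs 0.16 to 0.38 kg, so the exact balance point is known only by trying: the beam tips to the side that is too heavy until that end meets the bench
- weight_mid (a point): centre of the brass weight on the beam, 18 mm above the bar's underside: a saddle 34 mm long along the bar, 40 mm wide, reaching from 2 mm to 34 mm above the bar's underside (screw heads to 38 mm)
- ridge_top (a point): middle of the flat steel top of the fulcrum block's ridge, 22 mm above the bench. The ridge runs 60 mm along this point's y; its top is 14 mm wide along x; z up. The block is fixed; its green foot is 50 (x) x 84 (y) mm, 9 mm high, with a 26 mm wide step to 16 mm height under the ridge. The beam is to lie along this point's x, either way round
- tin_mid (a point): round yellow tin with a wooden-coloured lid, 61 mm across and 50 mm high, its centre; a bystander to be left alone
- shear_lever (a point): top end of the tall curved handle of the bench shear, a fixed obstacle left of the work: a thin bar rising from the shear's grey body to 372 mm above the bench. The grey vice beside it, nearer the robot, is fixed too and lower than the handle. Pass above both or stay clear
Things that resemble listed ones, but are neither listed nor needed, are in the scene too. What is shaped like the part that bears ridge_top but black is not meant.

How it is judged:
By the outcome, as a careful person would: the job done as asked, in the order asked, and still so for the second after the job is handed in, with the robot touching nothing.
It also fails if it takes over 64 s, if anything falls off the work surface, if the arm or the gripper's body presses on something with over 40 N, if the wrist force passes 120 N, or if a joint passes its speed limit or range.

## Working session

There is one attempt and no reset: what is moved stays moved. The work goes in short steps, Python scripts to look and compute and a shell command to move; the robot and the scene stay as the last step left them, time stands still between calls to the robot, and variables do not carry over. Pictures are saved under pics/ and viewed, at most 10 in all, crops included, and the job is handed in when it is done.

```bash
mkdir -p pics; ls
python3 - <<'E'
from workcell import bot
import cv2,numpy as np
s=bot.state();print({k:np.round(v,3).tolist() for k,v in s.items()})
for n in("top","scene"):
    cv2.imwrite(f"pics/{n}0.png",bot.snapshot(n)[:,:,::-1])
for n in("top","scene","wrist"):
    print(n,{k:np.round(v,4).tolist() for k,v in bot.get_calibration(n).items()})
E
```

```text
pics
{'t': 0.0, 'qpos': [1.553, 0.386, 0.007, -0.001, -1.194, -0.259], 'dq': [0.001, -0.0, -0.0, -0.0, 0.0, -0.0], 'joint_efforts': [-0.0, -39.228, 18.84, 4.186, -0.005, 0.0], 'tool_pos': [170.623, 600.675, 230.239], 'tool_rot': [3.109, -0.433, -0.0], 'contact_force': [-0.143, -0.227, 0.099], 'moment': [0.009, -0.056, 0.032], 'gripper_force': 0.0, 'opening': 85.238}
top {'camera_matrix': [[430.5235, 0.0, 278.7041], [0.0, 430.5235, 205.6729], [0.0, 0.0, 1.0]], 'k1': -0.0202, 'cam_to_world': [[0.0271, -0.9885, 0.1488, 401.0164], [-0.9996, -0.0278, -0.0025, -235.1932], [0.0066, -0.1486, -0.9889, 1235.8127], [0.0, 0.0, 0.0, 1.0]]}
scene {'camera_matrix': [[498.7246, 0.0, 274.2893], [0.0, 498.7246, 211.1931], [0.0, 0.0, 1.0]], 'k1': 0.0037, 'cam_to_world': [[-0.8368, -0.3316, 0.4357, 52.1178], [-0.5474, 0.4865, -0.681, 522.1132], [0.0138, -0.8083, -0.5886, 894.9553], [0.0, 0.0, 0.0, 1.0]]}
wrist {'camera_matrix': [[334.4679, 0.0, 277.8491], [0.0, 334.4679, 209.5325], [0.0, 0.0, 1.0]], 'k1': -0.0206, 'T_tool_cam': [[-0.0001, -0.9488, -0.316, 82.8594], [1.0, 0.0005, -0.0019, -1.4005], [0.0019, -0.316, 0.9488, -142.952], [0.0, 0.0, 0.0, 1.0]]}
```

View pics/top0.png

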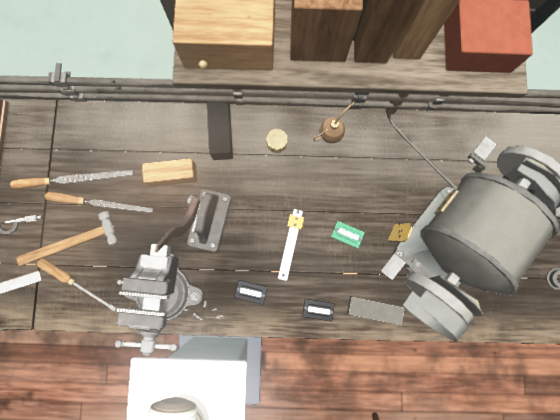

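View pics/scene0.png

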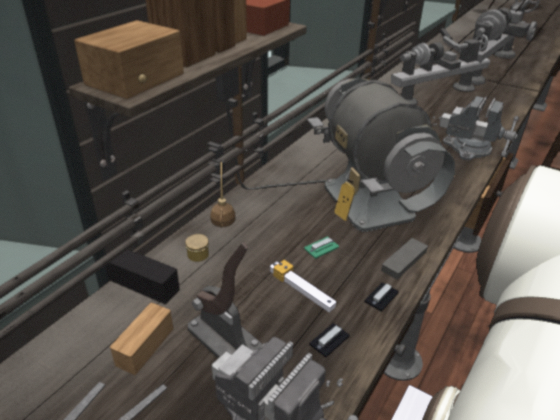

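The top view shows the bar from about (298,212) to (284,279), with its brass weight at (295,220). The only green fulcrum is at (348,234), and its look-alikes at (251,292) and (319,309) are black, so the green one is meant. The tin is at (277,140). I'll confirm this in an enlarged crop with rough positions.

```bash
cat > h.py <<'E'
import numpy as np,cv2
from scipy.spatial.transform import Rotation as R
from workcell import bot
def ray(name,uv,st=None):
    c=bot.get_calibration(name);K=np.array(c["camera_matrix"]);k1=c["k1"]
    if name=="wrist":
        T=np.eye(4);T[:3,:3]=R.from_rotvec(st["tool_rot"]).as_matrix();T[:3,3]=st["tool_pos"];T=T@np.array(c["T_tool_cam"])
    else:T=np.array(c["cam_to_world"])
    p=cv2.undistortPoints(np.array(uv,float).reshape(-1,1,2),K,np.array([k1,0,0,0.])).reshape(-1,2)
    d=np.c_[p,np.ones(len(p))]@T[:3,:3].T
    return T[:3,3],d
def onz(name,uv,z,st=None):
    o,d=ray(name,uv,st);z=np.broadcast_to(z,len(d));return o+d*((z-o[2])/d[:,2])[:,None]
def totool(p,st,yaw=None):
    "rows to reach world point p (TCP), tool axes now, in units of 400 mm"
    Rm=R.from_rotvec(st["tool_rot"]).as_matrix();return Rm.T@(np.array(p)-st["tool_pos"])/400
E
python3 - <<'E'
from h import *
im=cv2.imread("pics/top0.png")
c=im[190:290,265:385];cv2.imwrite("pics/c0.png",cv2.resize(c,None,fx=6,fy=6,interpolation=cv2.INTER_CUBIC))
print(onz("top",[(298,212),(284,279),(295,220),(348,234),(277,140)],[20,20,36,22,50]).round(1))
st=bot.state();print(R.from_rotvec(st["tool_rot"]).as_matrix().round(3))
E
```

```text
[[ 567.2 -293.7   20. ]
 [ 377.8 -258.6   20. ]
 [ 542.2 -285.    36. ]
 [ 508.2 -436.3   22. ]
 [ 768.6 -228.2   50. ]]
[[ 0.962 -0.273 -0.   ]
 [-0.273 -0.962 -0.002]
 [ 0.     0.002 -1.   ]]
```

View pics/c0.png

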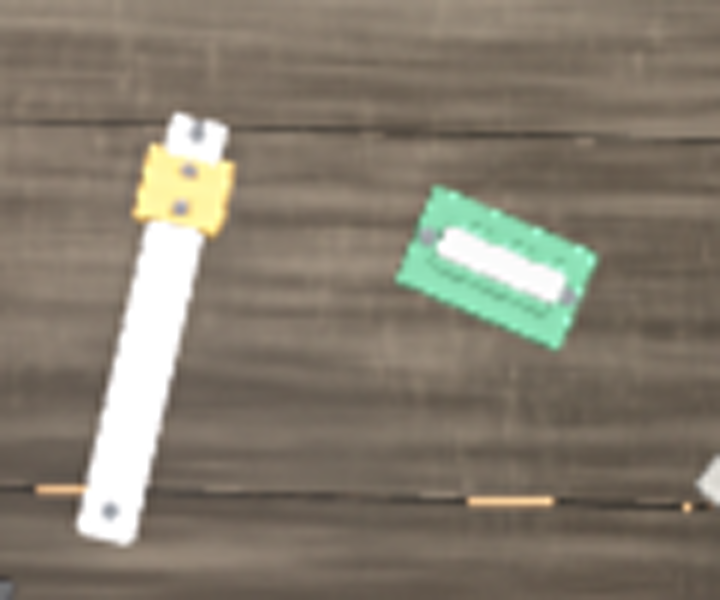

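The crop confirms it: bare bar with brass saddle near its upper end, and the green fulcrum with its steel ridge running from about (435,240) to (567,290) in the crop. Next I'll work out the positions and the first move.

Run:
```python
from h import *
f=lambda a:np.array(a)/6+[265,190]-.4
P=lambda a,z:onz("top",f(a),z)[:,:2]
e1=P([(178,113),(228,127)],20);e2=P([(78,530),(133,544)],20)
a,b=e1.mean(0),e2.mean(0);u=(a-b)/np.linalg.norm(a-b)
print("bar",(a+b)/2,np.linalg.norm(a-b),np.degrees(np.arctan2(u[1],u[0])))
w=P([(152,145),(235,163),(215,237),(135,217)],34).mean(0);print("weight",w,(w-(a+b)/2)@u)
sc=P([(189,171),(180,209)],38).mean(0);print("screws",sc,(sc-(a+b)/2)@u)
r=P([(445,228),(568,278),(558,302),(436,252)],22);v=(r[0]+r[3]-r[1]-r[2])/2
fo=P([(433,187),(597,257),(560,350),(396,280)],9);print("ridge",r.mean(0),v,np.degrees(np.arctan2(v[1],v[0]))-90,"foot",fo.mean(0),fo.round(0).tolist())
print("lever/vice",onz("top",[(190,203),(160,245),(150,290)],[372,372,200]).round(0).tolist())
st=bot.state()
g=(a+b)/2+u*20
print("tool to above bar",totool([g[0],g[1],450],st))
```

```text
bar [ 475.79165335 -274.17172573] 201.07011640250263 -11.84494261638256
weight [ 538.66423424 -286.02756327] 63.967389382850534
screws [ 538.41594772 -285.97122044] 63.71282456710245
ridge [ 508.85177926 -436.92863264] [22.03600379 57.92743111] -20.82716823621493 foot [ 508.33619315 -436.58675845] [[546.0, -406.0], [515.0, -485.0], [470.0, -467.0], [501.0, -389.0]]
lever/vice [[531.0, -57.0, 372.0], [445.0, -2.0, 372.0], [347.0, 61.0, 200.0]]
tool to above bar [ 1.38179183  1.89289455 -0.54541586]
```

```bash
python3 -m creep '[[0.98,0.89,-0.56,0,0,0],[0.98,0.89,-0.56,0,0,0],[0.98,0.89,-0.56,0,0,0],[0.98,0.89,-0.56,0,0,0],[0.98,0.89,-0.56,0,0,0],[0.98,0.89,-0.56,0,0,0],[0.98,0.89,-0.56,0,0,0],[0.98,0.89,-0.56,0,0,0]]' 0 40
python3 - <<'E'
from h import *
st=bot.state();print(totool([504.2,-280.1,450],st))
E
```

```text
t: 0.9
tool_pos: [365.7, 286.5, 387.8]
tool_rot: [3.112, -0.433, -0.0]
contact_force: [1.0, -0.1, 0.6]
opening: 85.6
gripper_force: 0.0
[ 0.71937769  1.26828795 -0.15560078]
```

```bash
python3 -m creep '[[0.1,0.1,-0.18,0,0,0],[0.2,0.2,-0.18,0,0,0],[0.6,1,-0.18,0,0,0],[0.6,1,-0.18,0,0,0],[0.6,1,-0.18,0,0,0],[0.6,1,-0.18,0,0,0],[0.6,1,-0.18,0,0,0],[0.6,1,-0.18,0,0,0]]'
python3 - <<'E'
from h import *
st=bot.state();print(totool([504.2,-280.1,200],st))
E
```

```text
t: 1.7
tool_pos: [467.0, -74.0, 455.7]
tool_rot: [-3.111, 0.433, 0.0]
contact_force: [0.8, 0.7, -0.3]
opening: 85.3
gripper_force: 0.0
[0.23041355 0.47046244 0.63915414]
```

```bash
python3 -m creep '[[0.22,0.45,0,0,0,-0.067],[0.22,0.45,0,0,0,-0.067],[0.22,0.45,0,0,0,-0.067],[0.22,0.45,0.1,0,0,-0.067],[0.22,0.45,0.6,0,0,-0.067],[0.22,0.45,0.6,0,0,-0.067],[0.22,0.45,0.6,0,0,-0.067],[0.22,0.45,0.6,0,0,-0.067]]';python3 -m creep '[[0,0,0,0,0,0],[0,0,0,0,0,0]]'
python3 - <<'E'
from h import *
st=bot.state();print(totool([504.2,-280.1,200],st))
cv2.imwrite("pics/w1.png",bot.snapshot("wrist")[:,:,::-1])
import json;json.dump({k:np.array(st[k]).tolist() for k in("tool_pos","tool_rot")},open("w1.json","w"))
E
```

```text
t: 2.5
tool_pos: [501.9, -268.9, 222.8]
tool_rot: [-3.125, 0.325, 0.0]
contact_force: [-0.2, 0.7, -0.5]
opening: 85.2
gripper_force: 0.0
t: 2.7
tool_pos: [503.0, -269.2, 225.7]
tool_rot: [3.124, -0.323, -0.001]
contact_force: [0.2, 0.4, 1.2]
opening: 85.3
gripper_force: 0.0
[0.00849346 0.02602862 0.06424557]
```

View pics/w1.png

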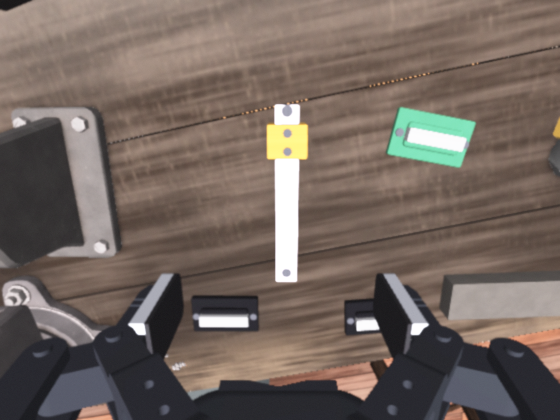

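The wrist view shows the bar running from (287,105) to (286,282), the weight at (287,142) and the ridge at about (437,140). It's vertical in the picture, so the yaw matches. I'll refine the numbers by colour segmentation.

Run:
```python
from h import *
import json
st=json.load(open("w1.json"));im=cv2.imread("pics/w1.png");h=cv2.cvtColor(im,cv2.COLOR_BGR2HSV)
def rect(m,x0,y0,x1,y1):
    q=np.zeros_like(m);q[y0:y1,x0:x1]=m[y0:y1,x0:x1];p=cv2.findNonZero(q);return cv2.minAreaRect(p)
white=((h[...,1]<40)&(h[...,2]>190)).astype(np.uint8)*255
yel=((h[...,1]>140)&(h[...,2]>150)&(h[...,0]>18)&(h[...,0]<32)).astype(np.uint8)*255
for n,m,b,z in(("bar",white,(265,95,315,290),20),("wt",yel,(255,115,320,170),34),("ridge",white,(400,120,475,158),22)):
    r=rect(m,*b);bp=cv2.boxPoints(r);p=onz("wrist",bp,z,st)[:,:2]
    e=[p[1]-p[0],p[2]-p[1]];l=max(e,key=np.linalg.norm)
    print(n,np.round(r[0],1),np.round(r[1],1),p.mean(0).round(1),[np.linalg.norm(x).round(1) for x in e],np.degrees(np.arctan2(l[1],l[0])).round(2))
e=onz("wrist",[(287,104.5),(286.5,282.5)],20,st)[:,:2];d=e[0]-e[1];mid=e.mean(0);u=d/np.linalg.norm(d)
print("bar ends",e.round(1).tolist(),mid,np.linalg.norm(d),np.degrees(np.arctan2(u[1],u[0])))
s=onz("wrist",[(287.5,133),(287.5,152)],38,st)[:,:2].mean(0);print("w",s,(s-mid)@u)
hol=onz("wrist",[(287,111.5),(286.5,273)],20,st)[:,:2];print(hol.mean(0))
x=R.from_rotvec(st["tool_rot"]).as_matrix()[:,0];print("tool yaw",np.degrees(np.arctan2(x[1],x[0])))
g=mid+u*29;print("grasp",g,totool([*g,5],bot.state()))
```

```text
bar [286.5 192.5] [177.  25.] [ 479.5 -272.2] [np.float64(24.9), np.float64(200.1)] 169.33
wt [292.1 126.9] [44.8 18.7] [ 555.6 -292.8] [np.float64(17.6), np.float64(43.4)] -130.23
ridge [436.6 139.4] [58.7 14.9] [ 512.3 -436. ] [np.float64(14.7), np.float64(61.9)] -111.63
bar ends [[576.9, -292.2], [379.4, -252.1]] [ 478.17418996 -272.15472414] 201.56029112821014 -11.489960967850593
w [ 542.2952611  -285.31817042] 65.45816955467724
[ 481.10720173 -272.74241301]
tool yaw -11.807697639780384
grasp [ 506.59301899 -277.93141495] [0.0079038  0.01880047 0.55675717]
```

```bash
python3 -m creep '[[0.007,0.019,0.1,0,0,0],[0.007,0.019,0.3,0,0,0],[0.007,0.019,0.5,0,0,0],[0.007,0.019,0.5,0,0,0],[0.007,0.019,0.5,0,0,0],[0.007,0.019,0.5,0,0,0],[0.007,0.019,0.5,0,0,0]]'
python3 - <<'E'
from h import *
st=bot.state();print(totool([506,-278.5,5],st),st["contact_force"],st["moment"])
E
```

```text
t: 3.45
tool_pos: [507.1, -277.6, 28.6]
tool_rot: [3.123, -0.322, 0.011]
contact_force: [1.2, 0.5, 0.3]
opening: 85.4
gripper_force: 0.0
[-0.0025477   0.00270369  0.05894487] [1.24748068 0.48877154 0.32492344] [-0.05233804  0.0197802   0.02954458]
```

```bash
python3 -m creep '[[-0.002,0.003,0.057,0,0,0],[-0.002,0.003,0.057,0,0,0],[-0.002,0.003,0.057,0,0,0]]'; python3 -m creep '[[0,0,0,0,0,0],[0,0,0,0,0,0],[0,0,0,0,0,0],[0,0,0,0,0,0],[0,0,0,0,0,0],[0,0,0,0,0,0],[0,0,0,0,0,0],[0,0,0,0,0,0]]' 255 60;python3 -m creep '[[0,0,0,0,0,0],[0,0,0,0,0,0],[0,0,0,0,0,0]]'
```

```text
t: 3.75
tool_pos: [504.3, -278.2, 4.6]
tool_rot: [3.124, -0.323, 0.006]
contact_force: [0.8, -0.7, -0.8]
opening: 85.5
gripper_force: 0.0
t: 4.55
tool_pos: [503.1, -277.9, 2.8]
tool_rot: [3.125, -0.323, 0.001]
contact_force: [-1.2, -0.4, 6.1]
opening: 22.7
gripper_force: 60.9
t: 4.85
tool_pos: [503.1, -277.9, 2.8]
tool_rot: [3.125, -0.323, 0.001]
contact_force: [-2.0, -0.0, 5.7]
opening: 22.3
gripper_force: 60.9
```

```bash
python3 -m creep '[[0,0,-0.05,0,0,0],[0,0,-0.15,0,0,0],[0,0,-0.25,0,0,0],[0,0,-0.25,0,0,0],[0,0,-0.25,0,0,0],[0,0,-0.25,0,0,0],[0,0,-0.25,0,0,0]]'
python3 - <<'E'
from h import *
L=[]
for i in range(16):
    im=bot.snapshot("wrist");s=bot.state();L.append(np.r_[s["contact_force"],s["moment"]])
L=np.array(L);print(L.mean(0).round(3),L.std(0).round(3),s["t"],s["tool_pos"],s["tool_rot"],s["opening"])
cv2.imwrite("pics/w2.png",im[:,:,::-1])
E
```

```text
t: 5.55
tool_pos: [501.0, -277.1, 99.5]
tool_rot: [-3.123, 0.325, 0.009]
contact_force: [0.3, -1.4, -5.3]
opening: 22.8
gripper_force: 59.9
[-0.1   -0.103 -5.564  0.009  0.057 -0.012] [0.44  0.439 0.497 0.023 0.031 0.026] 6.35 [ 502.80243899 -277.75231161  102.28655069] [ 3.12480817e+00 -3.24013113e-01  2.59649508e-04] 22.596159290897486
```

View pics/w2.png

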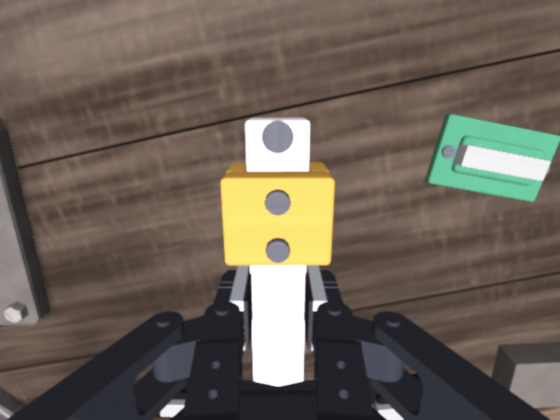

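The beam is held level. Its front end is at (277,118), the screws are at (277,202) and (277,250), and the ridge is at about (503,163). The lift force gives about 0.32 kg for the weight. I'll compute the in-hand geometry and the ridge from this view.

Run:
```python
from h import *
st=bot.state();z0=st["tool_pos"][2]-2.8;t=np.array(st["tool_pos"])[:2]
x=R.from_rotvec(st["tool_rot"]).as_matrix()[:2,0]
end=onz("wrist",[(277.5,118)],z0+20,st)[0,:2];s=onz("wrist",[(277.5,202),(277.5,250)],z0+38,st)[:,:2]
print("end ahead",(end-t)@x,"mid ahead",(end-t)@x-100,"screws ahead",(s-t)@x, "end lateral",np.cross(x,end-t),"yaw",np.degrees(np.arctan2(x[1],x[0])))
im=cv2.imread("pics/w2.png");h=cv2.cvtColor(im,cv2.COLOR_BGR2HSV)
m=((h[...,1]<40)&(h[...,2]>170)).astype(np.uint8);m[:,:455]=0;m[:135]=0;m[190:]=0
r=cv2.minAreaRect(cv2.findNonZero(m));b=cv2.boxPoints(r);p=onz("wrist",b,22,st)[:,:2]
g=((h[...,0]>60)&(h[...,0]<95)&(h[...,1]>90)).astype(np.uint8);g=cv2.morphologyEx(g,cv2.MORPH_OPEN,np.ones((3,3)));r2=cv2.minAreaRect(cv2.findNonZero(g));q=onz("wrist",cv2.boxPoints(r2),9,st)[:,:2]
for n,p in(("ridge",p),("foot",q)):
    e=[p[1]-p[0],p[2]-p[1]];l=max(e,key=np.linalg.norm);print(n,p.mean(0),[np.linalg.norm(k) for k in e],np.degrees(np.arctan2(l[1],l[0])))
```

```text
end ahead 76.1689863769162 mid ahead -23.831013623083805 screws ahead [49.746985   31.97709179] end lateral 1.650732038415823 yaw -11.83975134652977
ridge [ 512.3848313  -436.18629653] [np.float64(14.399775839470545), np.float64(61.86429950671982)] -111.5894567108543
foot [ 512.27916825 -435.67790603] [np.float64(49.35732615099083), np.float64(89.40054253645927)] -111.89838371335551<stdin>:5: DeprecationWarning: Arrays of 2-dimensional vectors are deprecated. Use arrays of 3-dimensional vectors instead. (deprecated in NumPy 2.0)
```

```bash
python3 -m creep '[[0.02,0.1,0,0,0,0.08],[0.05,0.2,0,0,0,0.158],[0.07,0.3,0,0,0,0.158],[0.074,0.378,0,0,0,0.158],[0.074,0.378,0,0,0,0.158],[0.074,0.378,0,0,0,0.158],[0.074,0.378,0,0,0,0.158]]'; python3 -m creep '[[0,0,0.1,0,0,0],[0,0,0.14,0,0,0],[0,0,0.14,0,0,0],[0,0,0.14,0,0,0],[0,0,0.14,0,0,0],[0,0,0.14,0,0,0]]'
python3 - <<'E'
from h import *
im=bot.snapshot("wrist");st=bot.state();x=R.from_rotvec(st["tool_rot"]).as_matrix()[:2,0];print("yaw",np.degrees(np.arctan2(x[1],x[0])),totool([500.6,-432,24.8],st)*400,st["tool_pos"])
cv2.imwrite("pics/w3.png",im[:,:,::-1])
E
```

```text
t: 7.05
tool_pos: [500.6, -430.9, 101.9]
tool_rot: [-3.087, 0.58, 0.001]
contact_force: [0.2, -0.5, -5.3]
opening: 22.6
gripper_force: 60.5
t: 7.65
tool_pos: [501.9, -432.1, 48.1]
tool_rot: [3.086, -0.58, 0.005]
contact_force: [1.1, -0.2, -5.5]
opening: 22.5
gripper_force: 60.5
yaw -21.294897473590535 [-1.03374974  0.29594851 22.99439383] [ 501.61415755 -432.06686914   47.79707339]
```

View pics/w3.png

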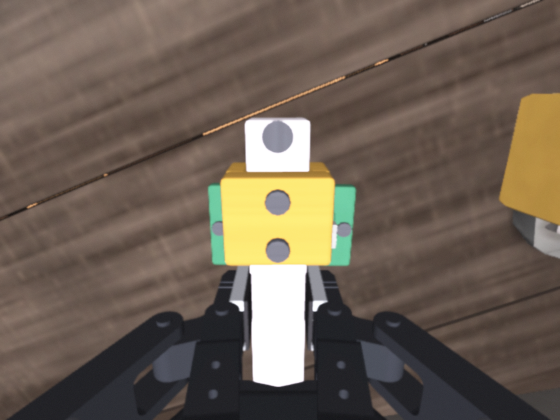

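The foot's screws at (218,228) and (344,229) flank the beam symmetrically, so it is square and centred. I'll check the ridge's distance ahead of the TCP from them.

Run:
```python
from h import *
st=bot.state();t=np.array(st["tool_pos"])[:2];x=R.from_rotvec(st["tool_rot"]).as_matrix()[:2,0]
for z in (9,16,22):
    p=onz("wrist",[(218,228),(344,229),(333,236)],z,st)[:,:2];print(z,((p-t)@x).round(1),p.round(1).tolist())
fe=onz("wrist",[(210,185),(355,186),(351,265),(212,265)],9,st)[:,:2];print(((fe-t)@x).round(1),((fe-t)@x).mean())
```

```text
9 [10.9 10.3  5.8] [[525.1, -401.7], [497.8, -470.1], [496.0, -462.7]]
16 [13.6 13.   8.8] [[527.2, -403.9], [500.9, -469.7], [499.1, -462.6]]
22 [16.  15.4 11.3] [[529.0, -405.9], [503.6, -469.4], [501.9, -462.5]]
[ 36.7  36.1 -13.2 -13.2] 11.595694023237044
```

The ridge is 11.5 mm ahead of the TCP, which matches the estimated centre of mass. Now I'll lower it gently.

```bash
python3 -m creep '[[0,0,0.02,0,0,0],[0,0,0.04,0,0,0],[0,0,0.05,0,0,0],[0,0,0.056,0,0,0],[0,0,0.056,0,0,0],[0,0,0.056,0,0,0]]'
python3 - <<'E'
from h import *
L=[]
for i in range(6):
    bot.snapshot("top");s=bot.state();L.append(np.r_[s["contact_force"],s["moment"],s["tool_pos"]])
print(np.mean(L,0).round(3))
E
```

```text
t: 8.3
tool_pos: [500.3, -431.7, 24.9]
tool_rot: [3.087, -0.581, -0.001]
contact_force: [-4.4, 3.8, 4.8]
opening: 22.6
gripper_force: 61.8
[-3.98500e+00  3.51300e+00  5.12400e+00  1.06300e+00  1.16100e+00
  4.00000e-03  5.00297e+02 -4.31729e+02  2.48700e+01]
```

```bash
python3 -m creep '[[0,0,-0.0015,0,0,0],[0,0,-0.0015,0,0,0],[0,0,-0.0015,0,0,0]]' - 20; python3 -m creep '[[0,0,0,0,0,0],[0,0,0,0,0,0],[0,0,0,0,0,0],[0,0,0,0,0,0],[0,0,0,0,0,0],[0,0,0,0,0,0],[0,0,0,0,0,0],[0,0,0,0,0,0]]' 120 20
python3 - <<'E'
from h import *
im=bot.snapshot("wrist");cv2.imwrite("pics/w4.png",im[:,:,::-1]);cv2.imwrite("pics/s4.png",bot.snapshot("scene")[:,:,::-1])
s=bot.state();print(s["t"],s["tool_pos"],s["contact_force"],s["opening"])
E
```

```text
t: 8.9
tool_pos: [500.6, -431.9, 24.9]
tool_rot: [3.087, -0.581, -0.0]
contact_force: [-4.3, 3.3, 4.4]
opening: 22.6
gripper_force: 61.7
t: 9.7
tool_pos: [500.8, -431.8, 24.4]
tool_rot: [3.087, -0.581, 0.0]
contact_force: [-0.7, 0.3, -0.0]
opening: 44.9
gripper_force: 0.0
9.8 [ 500.76003891 -431.78030669   24.40170922] [-0.6027181  -0.00289523 -0.573715  ] 45.52163799951721
```

View pics/w4.png

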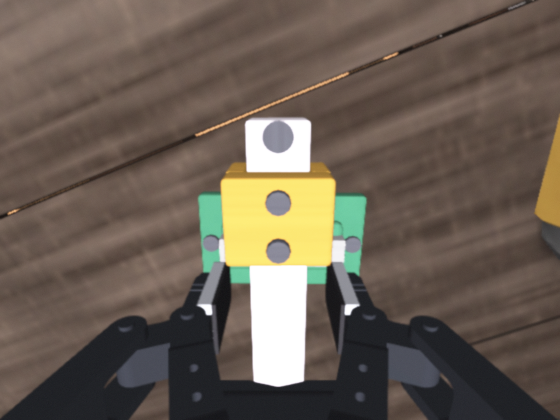

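The picture is unchanged: end at (277,118), screws at (277,203) and (277,250). The fingers are open and the contact force is zero, so the beam is resting level on the ridge. I'll rise straight up and check.

```bash
python3 -m creep '[[0,0,-0.02,0,0,0],[0,0,-0.06,0,0,0],[0,0,-0.12,0,0,0],[0,0,-0.22,0,0,0],[0,0,-0.32,0,0,0],[0,0,-0.4,0,0,0],[0,0,-0.4,0,0,0],[0,0,-0.4,0,0,0]]';python3 -m creep '[[0,0,0,0,0,0],[0,0,0,0,0,0],[0,0,0,0,0,0],[0,0,0,0,0,0],[0,0,0,0,0,0]]'
python3 - <<'E'
from h import *
im=bot.snapshot("wrist");sc=bot.snapshot("scene");s=bot.state();print(s["tool_pos"])
a=im;b=cv2.resize(sc[200:320,230:390],(560,420),interpolation=cv2.INTER_CUBIC)
cv2.imwrite("pics/f5.png",cv2.resize(np.hstack([a,b])[:,:,::-1],(800,300),interpolation=cv2.INTER_AREA))
E
```

```text
t: 10.6
tool_pos: [501.0, -431.8, 186.0]
tool_rot: [3.087, -0.581, 0.004]
contact_force: [-0.6, 1.0, -0.6]
opening: 45.1
gripper_force: 0.0
t: 11.1
tool_pos: [500.7, -431.7, 183.9]
tool_rot: [-3.087, 0.581, 0.001]
contact_force: [-0.5, -0.5, -0.2]
opening: 45.3
gripper_force: 0.0
[ 500.73956029 -431.78098705  184.20630157]
```

View pics/f5.png

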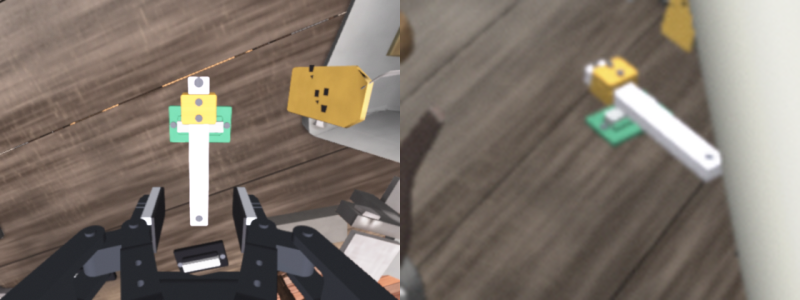

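The beam lies level across the ridge, with both ends clear and the gripper well above it. I'm handing in.

```bash
python3 -c "
from workcell import bot
print(bot.hand_in())"
```

```text
the job is handed in; nothing more can be done
None
```

I laid the beam across the green fulcrum's ridge, weight on top, and it stayed level with both ends off the bench after I let go. I handed the job in at about 11 s with the gripper clear above it, and the tin was never approached; the hand-in returned no verdict.

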